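Put the shoe-care kit back in its box

ROBOT

A 6-joint arm with a two-finger parallel gripper is mounted at the origin on the work surface. World frame = base frame: x ahead of the robot, y to its left, z up, the work surface at z = 0. Lengths are in m, angles in rad, forces in N, time in s.
With the tool pointing down it reaches from about 0.3 to 0.775 m from the base axis. Payload 14.6 kg.
Tool frame: the origin (TCP) lies on the centre line of the jaws, within the pads' length; the fingertips stand 25 mm ahead of it and the grasp point (between the pads) lies 6 mm ahead of it (ctrl.tip_reach is the distance from the TCP to the fingertips, in m); z points along the fingers, y is the line along which they close (so a half turn about z gives the same grasp; the last joint's range is limited). The gripper opens to 94 mm and grips with 3 to 60 N. Pads are 16 mm wide; open, the fingers measure 119 mm over their backs; the gripper's body (75 mm by 177 mm) begins 78 mm behind the grasp point.
Start: joints at [-1.242, 0.3, 1.521, -0, 1.321, -0.067], TCP at [0.212, -0.507, 0.2] pointing down, gripper open.
Joint ranges: [-3.03, 3.03], [-0.79, 2.21], [0.23, 2.52], [-1.04, 4.18], [0, 3.07], [-2.55, 2.55]. Speed limits (rad/s): [2.22, 2.22, 2.57, 3.14, 3.14, 3.14].

INTERFACE

Orientations are given as [roll, pitch, yaw] about the fixed x, y, z axes, in that order (R = Rz(yaw) Ry(pitch) Rx(roll)).
In Python, from station import ctrl gives the robot as it stands. The module is installed in compiled form; this text tells all that it offers.
- The arm moves only by the tool apply_moves, never from a script. Its argument "deltas" is a list of rows, each a list of 7 numbers: the closure in counts, from 0 (fully open) to 255 (shut), then the shift along the world's x, y, z in cm, then the turn, a rotation vector about the world's x, y, z in rad. In form: [[jaw, tx, ty, tz, ax, ay, az], ...]. A call has 1 to 10 rows; each row shifts and turns the commanded pose from where the row before left it; what a row does not reach is not made up. A row lasts 1/10 s, in which the tool goes at most 50 mm and 8.59 degrees, less where a joint would pass 70% of its speed; a pose out of reach is approached as far as the arm can. A call with a gripper value outside its range is refused whole. The fingers move at their own pace and stop on an object; "grip_force" is the grip in N (left out, the last holds). Time passes only in rows, so rows that do not move let the fingers close. It gives the time, the measured TCP pose, the force, the opening and the grip force at its end, in the units of the state.
- ctrl.get_obs(): the state, without advancing time (a new reading comes with each control period).
- ctrl.camera(name): name is "scene" or "top" or "wrist"; returns a dict with "img" (400x640x3 uint8, red, green, blue), "K" (3x3 intrinsics, pixels), "pose" (4x4, takes a point from camera to world coordinates); the wrist camera has in their place "hand_eye" (4x4, takes a point from camera to tool coordinates, whose origin is the TCP and whose axes are the flange's). Camera axes: x right, y up, looking along -z (the intrinsics and any distortion apply to the point x, -y, -z); pixel columns grow to the right and rows downward; lengths in m; the calibration is good to about 2 mm. A picture is of the moment at which its call begins: read the wrist's pose just before it. There is no depth.
- ctrl.hand_in(): hands the job in; it is judged then, once.
The state is a dict: "time_s": time; "qpos": joint angles; "joint_vel": joint speeds; "tau": joint torques, N m; "ee_pos": TCP position; "eef_rot": TCP orientation; "force": force on the tool from outside, world axes, zero at the start; "moment": the same for the moment, N m; "grip_width": finger opening in m; "grip_force": force on a finger pad.
Only numpy, scipy, OpenCV 4.12 (cv2) and the standard library are available. Lean on these libraries where they do the work, as an engineer would, in place of code of your own. Each camera call takes 0.05 s, during which the arm holds its last target. There are 200 camera calls.

TASK

Put the shoe-care kit away in the shoe-shine box: set both round polish tins, the horsehair block brush and the green applicator down in the box, each flat and upright, fully down in the recess that is cut to its own shape and size. The rectangular mint tin and the crumb brush with the handle do not belong there: leave them where they are.

Things in the scene. Friction and masses are not known exactly. Their poses are not given: they have to be found in the camera images.
- large_tin_center (a point): The larger of two flat round metal polish tins, lying flat: diameter 60 mm, 30 mm high, plain aluminium. Loose, about 110 g. This point: its centre, 15 mm above its underside; z up.
- small_tin_center (a point): The smaller flat round metal polish tin: diameter 44 mm, 26 mm high, plain aluminium. Loose, about 60 g. This point: its centre, 13 mm above its underside; z up.
- horsehair_brush_center (a point): Horsehair shoe brush without a handle, standing on its bristles: a plain wooden block 115 x 42 mm (long side along its x, narrow side along its y) from 24 to 46 mm above its underside, with dark bristles 108 x 37 mm below it. Loose, about 140 g. This point: its centre, 23 mm above its underside; z up.
- applicator_center (a point): Green silicone polish applicator: a pad 72 x 30 mm (long side along its x) and 12 mm thick, with a grip ridge 56 x 22 mm on top from 12 to 30 mm above its underside. Loose, about 40 g. This point: its centre, 15 mm above its underside; z up.
- big_round_floor (a point): The larger round recess in the box, diameter 78 mm, 6 mm deep, lined grey, in a fixed light wooden board 92 x 146 mm (long side along this point's y). Point: middle of the recess floor, 44 mm above the cabinet top, z up. The four boards fill the deck of the shoe-shine box edge to edge, level with its rim at 50 mm; a shut bay on the box's robot side carries the foot block, top at 97 mm.
- small_round_floor (a point): The smaller round recess in the box, diameter 62 mm, 6 mm deep, lined grey, in a fixed light wooden board 92 x 146 mm (long side along this point's y). Point: middle of the recess floor, 44 mm above the cabinet top, z up.
- long_slot_floor (a point): The longer rectangular recess in the box, 131 mm along this point's y and 60 mm along its x, 6 mm deep, lined grey, in a fixed light wooden board 92 x 146 mm (long side along this point's y). Point: middle of the recess floor, 44 mm above the cabinet top, z up.
- short_slot_floor (a point): The shorter rectangular recess in the box, 90 mm along this point's y and 48 mm along its x, 6 mm deep, lined grey, in a fixed light wooden board 92 x 146 mm (long side along this point's y). Point: middle of the recess floor, 44 mm above the cabinet top, z up.
- mint_tin_center (a point): Flat rectangular mint tin with rounded corners, 88 x 60 x 22 mm, plain aluminium; not shoe-care, does not belong in the box. Loose. This point: its centre, 11 mm above its underside; z up.
- handled_brush_center (a point): Small crumb brush of wood and dark bristles with a narrow handle, 150 mm long in all along its x (handle towards -x, 16 mm wide; head 40 mm wide), 38 mm high, standing on its bristles; does not belong in the box. Loose. This point: midway along it, 19 mm above its underside; z up.
There are look-alikes about, which are no part of the job. What is shaped like the part that bears horsehair_brush_center but white or yellow is not meant. Leave any red look-alike of the part that bears small_tin_center alone.

How it is judged:
By the outcome, as a careful person would: the job done as asked, in the order asked, and still so for the second after the job is handed in, with the robot touching nothing.
It also fails if it takes over 112 s, if anything falls off the work surface, if the arm or the gripper's body presses on something with over 40 N, if the wrist force passes 120 N, or if a joint passes its speed limit or range.

## Working session

There is one attempt and no reset: what is moved stays moved. The work goes in short steps, Python scripts to look and compute and a tool call to move; the robot and the scene stay as the last step left them, time stands still between calls to the robot, and variables do not carry over. Pictures are saved under pics/ and viewed, at most 14 in all, crops included, and the job is handed in when it is done.

Besides the shell and the picture viewer there is one more tool, called after "Call:" as name(argument=value, ...) on one line, values as JSON. apply_moves: Moves the arm, as the interface text tells. Its arguments: {"type":"object","properties":{"deltas":{"type":"array"},"grip_force":{"type":"number"}},"required":["deltas"]}

```bash
mkdir -p pics
cat > h.py <<'E'
import numpy as np, cv2
from station import ctrl
def shot(n,f):
    c=ctrl.camera(n); cv2.imwrite('pics/'+f+'.png',c['img'][:,:,::-1]); np.savez('pics/'+f+'.npz',K=c['K'],pose=c.get('pose',np.eye(4))); return c
def px2w(f,u,v,z):
    d=np.load('pics/'+f+'.npz');K=d['K'];P=d['pose']
    r=np.linalg.inv(K)@[u,v,1]; r=P[:3,:3]@[r[0],-r[1],-r[2]]; o=P[:3,3]
    return o+r*(z-o[2])/r[2]
E
python3 - <<'E'
from h import *
for n in('top','scene'):
    c=shot(n,n+'0');print(n,[k for k in c],c['K'].round(1).tolist(),c['pose'].round(3).tolist())
o=ctrl.get_obs();print(o['time_s'],o['ee_pos'],o['eef_rot'],o['qpos'])
E
```

```text
top ['img', 'K', 'pose'] [[433.6, 0.0, 315.6], [0.0, 433.6, 204.9], [0.0, 0.0, 1.0]] [[0.009, 0.997, -0.071, 0.386], [-1.0, 0.009, 0.007, -0.108], [0.008, 0.071, 0.997, 1.359], [0.0, 0.0, 0.0, 1.0]]
scene ['img', 'K', 'pose'] [[398.5, 0.0, 320.0], [0.0, 398.5, 191.8], [0.0, 0.0, 1.0]] [[0.709, -0.58, 0.402, 0.853], [0.705, 0.595, -0.385, -0.474], [-0.016, 0.557, 0.831, 0.857], [0.0, 0.0, 0.0, 1.0]]
0.1 [ 0.21195959 -0.50725903  0.19975415] [-3.14056887e+00 -5.62819681e-05  3.95804580e-01] [-1.24161245e+00  3.00405685e-01  1.52150558e+00 -1.23830185e-05
  1.32070665e+00 -6.66176636e-02]
```

View pics/top0.png

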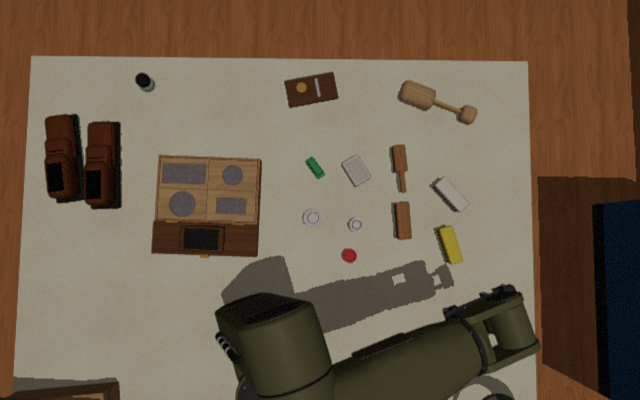

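View pics/scene0.png

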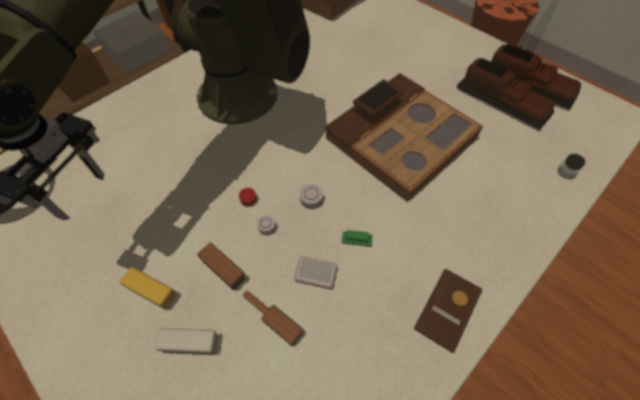

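The top view shows these items (pixels):
- **Tins:** large tin (312,217), small tin (355,225), with a red look-alike at (349,256).
- **Brushes:** brown block brush (403,220). Not meant are the white block (451,194), the yellow block (451,245) and the handled brush (400,165).
- **Other parts:** green applicator (315,167), mint tin (355,170), and the box with four recesses around (207,190).

I'll check the choice in enlarged crops.

Run:
```python
from h import *
im=cv2.imread('pics/top0.png')
a=cv2.resize(im[145:275,295:425],None,fx=4.6,fy=4.6,interpolation=cv2.INTER_CUBIC)
cv2.imwrite('pics/cA.png',a)
b=cv2.resize(im[150:262,148:266],None,fx=5,fy=5,interpolation=cv2.INTER_CUBIC)
cv2.imwrite('pics/cB.png',b)
```

```text
(no output)
```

View pics/cA.png

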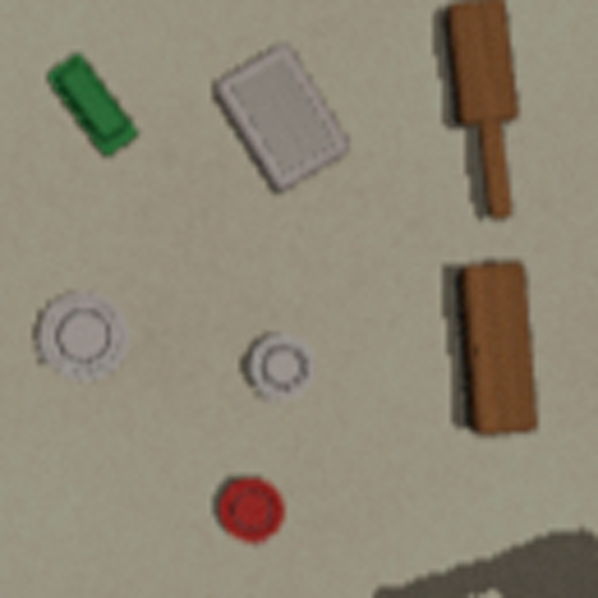

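View pics/cB.png

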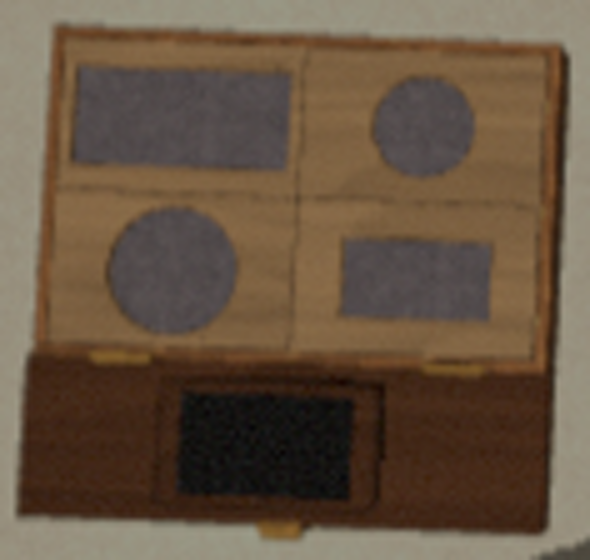

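Run:
```python
from h import *
A=lambda x,y,z:px2w('top0',295+(x+.5)/4.6-.5,145+(y+.5)/4.6-.5,z)
B=lambda x,y,z:px2w('top0',148+(x+.5)/5-.5,150+(y+.5)/5-.5,z)
print('large',A(84,334,.03),'small',A(286,367,.026))
def rect(n,f,ps,z):
    p=np.array([f(*q,z) for q in ps]); c=p.mean(0); e=p-np.roll(p,-1,0)
    L=np.linalg.norm(e,axis=1); m=e[0]-e[2] if L[0]>L[1] else e[1]-e[3]
    print(n,c.round(4),L.round(4),'long axis deg',np.degrees(np.arctan2(m[1],m[0])).round(1)%180)
rect('brush',A,[(466,264),(524,262),(536,430),(478,434)],.046)
rect('appl',A,[(48,73),(78,54),(138,132),(108,157)],.010)
rect('mint',A,[(213,86),(285,42),(350,145),(278,192)],.022)
rect('handled head',A,[(449,8),(503,0),(516,120),(456,126)],.038)
rect('long',B,[(77,67),(291,73),(288,170),(71,163)],.047)
rect('short',B,[(342,238),(492,242),(489,321),(340,317)],.047)
rect('deck',B,[(63,33),(553,50),(543,365),(45,350)],.05)
rect('foot',B,[(180,390),(353,399),(350,500),(177,495)],.097)
print('big',B(173,270,.047),B(108,270,.047)-B(238,270,.047),'sm',B(423,126,.047),B(372,126,.047)-B(475,126,.047),'red',A(250,508,.026), 'handle end',A(497,215,.03))
import numpy as np
c=ctrl.camera('wrist');print(c['K'],c['hand_eye'].round(3))
```

```text
large [ 0.4418157  -0.10856467  0.03      ] small [ 0.42111491 -0.24380609  0.026     ]
brush [ 0.4348 -0.3836  0.046 ] [0.0385 0.111  0.0383 0.1123] long axis deg 3.7
appl [ 0.5998 -0.1133  0.01  ] [0.0243 0.0675 0.0267 0.0708] long axis deg 36.8
mint [ 0.5908 -0.2408  0.022 ] [0.0575 0.0827 0.0584 0.0843] long axis deg 31.9
handled head [ 0.6253 -0.373   0.038 ] [0.0368 0.0816 0.0405 0.0799] long axis deg 4.5
long [0.5715 0.2849 0.047 ] [0.1303 0.0595 0.1317 0.0589] long axis deg 88.8
short [0.4744 0.1405 0.047 ] [0.0909 0.048  0.0901 0.048 ] long axis deg 89.0
deck [0.5226 0.2104 0.05  ] [0.2982 0.1919 0.2999 0.1931] long axis deg 88.7
foot [0.3736 0.2161 0.097 ] [0.1004 0.0584 0.1    0.0606] long axis deg 88.2
big [0.47882703 0.28746314 0.047     ] [-0.00071783  0.0785444   0.        ] sm [0.56812541 0.13823264 0.047     ] [-0.00060398  0.06263291  0.        ] red [ 0.32718184 -0.22002032  0.026     ] handle end [ 0.52412847 -0.38481968  0.03      ]
[[334.58394559   0.         320.06519542]
 [  0.         334.58394559 199.47305956]
 [  0.           0.           1.        ]] [[-0.     0.972  0.234  0.068]
 [ 1.     0.    -0.     0.001]
 [-0.     0.234 -0.972 -0.184]
 [ 0.     0.     0.     1.   ]]
```

Every measured size agrees with the given dimensions, and the box yaw is about -1.2°. I'm moving above the large tin.

Call:
apply_moves(deltas=[[0,2.3,3.98,-0.4,0,0,0],[0,2.3,3.98,-0.4,0,0,0],[0,2.3,3.98,-0.4,0,0,0],[0,2.3,3.98,-0.4,0,0,0],[0,2.3,3.98,-0.4,0,0,0],[0,2.3,3.98,-0.4,0,0,0],[0,2.3,3.98,-0.4,0,0,0],[0,2.3,3.98,-0.4,0,0,0],[0,2.3,3.98,-0.4,0,0,0],[0,2.3,3.98,-0.4,0,0,0]], grip_force=15)

```text
time_s: 1.15
ee_pos: [0.4426, -0.1076, 0.1602]
eef_rot: [3.141, -0.0, 0.396]
force: [0.6, -0.7, -0.6]
grip_width: 0.0943
grip_force: 0.0
```

Call:
apply_moves(deltas=[[0,0,0,0,0,0,0],[0,0,0,0,0,0,0],[0,0,0,0,0,0,0]])

```text
time_s: 1.45
ee_pos: [0.4417, -0.1102, 0.1602]
eef_rot: [-3.142, 0.0, 0.395]
force: [0.6, -0.3, 0.2]
grip_width: 0.0941
grip_force: 0.0
```

```bash
cat >> h.py <<'E'
from scipy.spatial.transform import Rotation as R
def wshot(f):
    o=ctrl.get_obs(); T=np.eye(4); T[:3,:3]=R.from_euler('xyz',o['eef_rot']).as_matrix(); T[:3,3]=o['ee_pos']
    c=ctrl.camera('wrist'); cv2.imwrite('pics/'+f+'.png',c['img'][:,:,::-1]); np.savez('pics/'+f+'.npz',K=c['K'],pose=T@c['hand_eye'])
    print(o['time_s'],o['ee_pos'].round(4),o['eef_rot'].round(3),o['force'].round(1))
def w2px(f,p):
    d=np.load('pics/'+f+'.npz');q=np.linalg.inv(d['pose'])@[*p,1]; k=d['K']@[q[0],-q[1],-q[2]]; return (k[:2]/k[2]).round(1)
E
python3 - <<'E'
from h import *
wshot('w1'); print('expect large',w2px('w1',[.4418,-.1086,.03]),'small',w2px('w1',[.4211,-.2438,.026]))
E
```

```text
1.45 [ 0.4417 -0.1102  0.1602] [-3.142  0.     0.395] [ 0.6 -0.3  0.2]
expect large [318.  190.9] small [432.4 258.2]
```

View pics/w1.png

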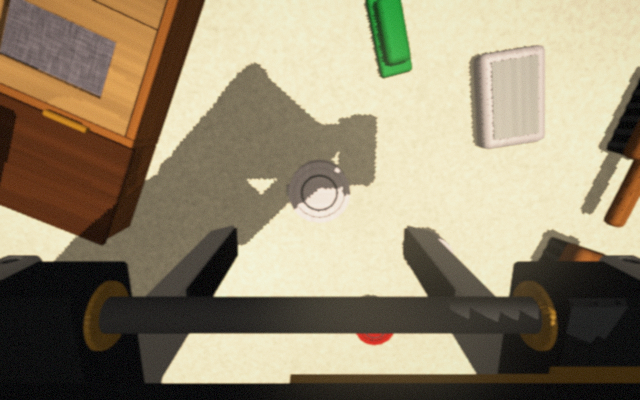

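The wrist view shows the large tin at (319,192), against (318,191) expected. I'll descend and grip it.

Call:
apply_moves(deltas=[[0,0,0.1,-3,0,0,0],[0,0,0,-3,0,0,0],[0,0,0,-3,0,0,0],[0,0,0,-2,0,0,0],[0,0,0,-1.4,0,0,0],[0,0,0,0,0,0,0],[160,0,0,0,0,0,0],[160,0,0,0,0,0,0],[160,0,0,0,0,0,0],[160,0,0,0,0,0,0]], grip_force=15)

```text
time_s: 2.5
ee_pos: [0.4423, -0.1086, 0.0368]
eef_rot: [3.141, -0.001, 0.396]
force: [-0.8, -0.5, -0.3]
grip_width: 0.0655
grip_force: 0.0
```

Call:
apply_moves(deltas=[[160,0,0,0,0,0,0],[160,0,0,0,0,0,0],[160,0,0,0,0,0,0],[160,0,0,1,0,0,0],[160,0,0,2,0,0,0],[160,0,0,3,0,0,0],[160,0,0,3,0,0,0],[160,0,0,3,0,0,0],[160,0,0,0,0,0,0]])

```text
time_s: 3.4
ee_pos: [0.4436, -0.1089, 0.1605]
eef_rot: [3.137, -0.005, 0.396]
force: [-0.7, -0.6, -0.0]
grip_width: 0.0352
grip_force: 0.0
```

Run:
```python
from h import *
wshot('w2'); print('expect large',w2px('w2',[.4418,-.1086,.03]))
shot('top','top1')
im=np.vstack([cv2.imread('pics/w2.png')[:, :],cv2.resize(cv2.imread('pics/top1.png')[140:270,220:428],(640,400))]);cv2.imwrite('pics/m2.png',cv2.resize(im,(480,600)))
```

```text
3.4 [ 0.4436 -0.1089  0.1605] [ 3.137 -0.005  0.396] [-0.7 -0.6 -0. ]
expect large [317.8 193.8]
```

View pics/m2.png

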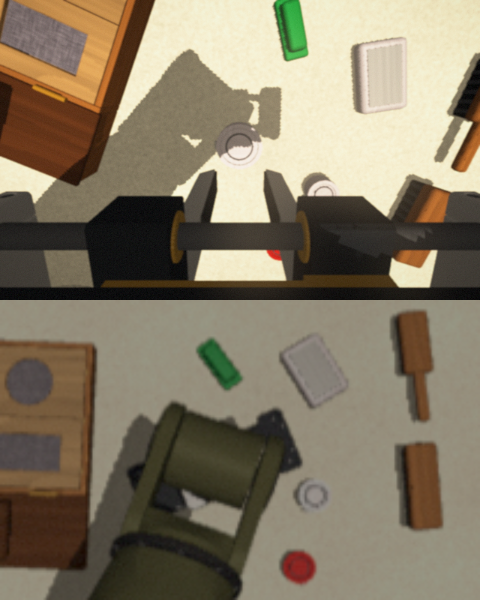

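The tin is still at (319,192) and stands upright, so the fingers closed without holding it. I'll regrip lower and check the width and force before lifting.

Call:
apply_moves(deltas=[[0,0,0,0,0,0,0],[0,0,0,0,0,0,0],[0,0,0,0,0,0,0],[0,0,0,0,0,0,0],[0,0,0,0,0,0,0],[0,0,0,-3,0,0,0],[0,0,0,-3,0,0,0],[0,0,0,-3,0,0,0],[0,0,0,-2,0,0,0],[0,0,0,-1.3,0,0,0]], grip_force=25)

```text
time_s: 4.5
ee_pos: [0.4414, -0.1083, 0.0316]
eef_rot: [-3.14, 0.001, 0.396]
force: [0.2, -0.4, 0.5]
grip_width: 0.0939
grip_force: 0.0
```

Call:
apply_moves(deltas=[[0,0,0,0,0,0,0],[0,0,0,-0.2,0,0,0],[0,0,0,0,0,0,0],[110,0,0,0,0,0,0],[110,0,0,0,0,0,0],[110,0,0,0,0,0,0],[110,0,0,0,0,0,0],[110,0,0,0,0,0,0],[110,0,0,0,0,0,0]])

```text
time_s: 5.4
ee_pos: [0.442, -0.1085, 0.0313]
eef_rot: [3.142, 0.0, 0.396]
force: [0.5, -0.8, -0.1]
grip_width: 0.0539
grip_force: 0.0
```

Call:
apply_moves(deltas=[[110,0,0,0,0,0,0],[110,0,0,0,0,0,0]])

```text
time_s: 5.6
ee_pos: [0.442, -0.1085, 0.0312]
eef_rot: [-3.142, 0.0, 0.396]
force: [0.0, 0.7, -0.0]
grip_width: 0.0533
grip_force: 0.0
```

Run:
```python
from h import *
wshot('w3'); print(ctrl.tip_reach, w2px('w3',[.442,-.1085,.03]))
d=np.load('pics/w3.npz');shot('scene','scene3')
a=cv2.imread('pics/w3.png');b=cv2.resize(cv2.imread('pics/scene3.png')[120:280,220:380],(400,400),interpolation=cv2.INTER_CUBIC)
cv2.imwrite('pics/m3.png',cv2.resize(np.hstack([a,b]),(800,308)))
```

```text
5.6 [ 0.442  -0.1085  0.0312] [-3.142  0.     0.396] [ 0.   0.7 -0. ]
0.025 [319.1 238.3]
```

View pics/m3.png

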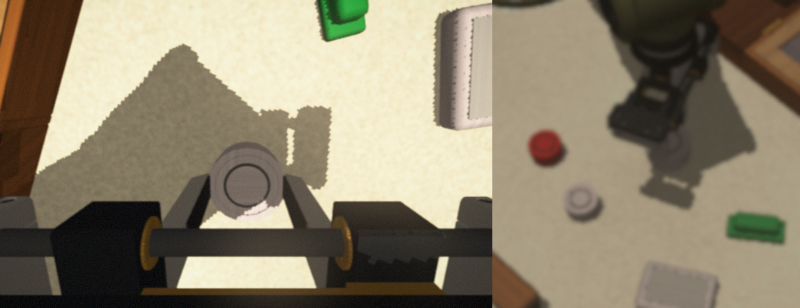

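Run:
```python
from h import *
a=cv2.imread('pics/w3.png');cv2.imwrite('pics/c3.png',cv2.resize(a[160:360,180:460],None,fx=2.8,fy=2.8,interpolation=cv2.INTER_CUBIC))
d=np.load('pics/w3.npz')
o=[.442,-.1085,.0312];Rm=R.from_euler('xyz',[3.1416,0,.396])
for n,p in dict(tipL=(0,-.0267,.025),tipR=(0,.0267,.025),grL=(0,-.0267,.006),tinC=(0,0,.0012),tinL=(0,-.03,.0012),tinR=(0,.03,.0012),tinF=(.03,0,.0012),tinB=(-.03,0,.0012)).items(): print(n,(w2px('w3',o+Rm.apply(p))-[180,160])*2.8)
```

```text
tipL [275.8  183.96]
tipR [503.72 183.96]
grL [265.16 211.4 ]
tinC [389.48 219.24]
tinL [246.4  219.24]
tinR [532.84 219.24]
tinF [389.48  78.96]
tinB [389.76 350.  ]
```

View pics/c3.png

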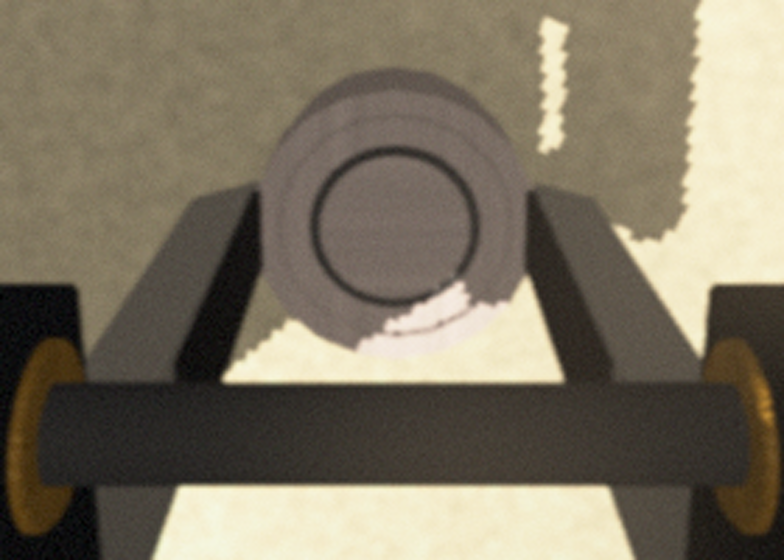

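The tin looks about 8% small for its height, and the fingers closed on nothing. That suggests the tool stands higher than it reads. I'll open and probe downward gently with force checks.

Call:
apply_moves(deltas=[[0,0,0,0,0,0,0],[0,0,0,0,0,0,0],[0,0,0,0,0,0,0],[0,0,0,0,0,0,0],[0,0,0,-0.2,0,0,0],[0,0,0,-0.2,0,0,0],[0,0,0,-0.2,0,0,0],[0,0,0,0,0,0,0]])

```text
time_s: 6.5
ee_pos: [0.4419, -0.1084, 0.0249]
eef_rot: [-3.141, 0.0, 0.396]
force: [0.2, 0.8, -0.3]
grip_width: 0.0936
grip_force: 0.0
```

Call:
apply_moves(deltas=[[0,0,0,-0.2,0,0,0],[0,0,0,0,0,0,0]])

```text
time_s: 6.7
ee_pos: [0.4419, -0.1084, 0.023]
eef_rot: [-3.141, 0.0, 0.396]
force: [-0.4, -1.2, -0.5]
grip_width: 0.0939
grip_force: 0.0
```

There's no contact below the nominal table height, so the height reading is off. I'll keep probing.

Call:
apply_moves(deltas=[[0,0,0,-0.2,0,0,0],[0,0,0,-0.2,0,0,0],[0,0,0,0,0,0,0]])

```text
time_s: 7.0
ee_pos: [0.4419, -0.1084, 0.019]
eef_rot: [-3.141, 0.0, 0.396]
force: [-0.7, -0.2, 0.4]
grip_width: 0.094
grip_force: 0.0
```

Call:
apply_moves(deltas=[[0,0,0,-0.2,0,0,0],[0,0,0,0,0,0,0]])

```text
time_s: 7.2
ee_pos: [0.4419, -0.1084, 0.017]
eef_rot: [-3.141, 0.0, 0.396]
force: [0.1, 0.1, 0.7]
grip_width: 0.0941
grip_force: 0.0
```

Call:
apply_moves(deltas=[[0,0,0,-0.2,0,0,0],[0,0,0,0,0,0,0]])

```text
time_s: 7.4
ee_pos: [0.442, -0.1084, 0.015]
eef_rot: [-3.141, 0.0, 0.396]
force: [-0.3, -0.2, -0.2]
grip_width: 0.0937
grip_force: 0.0
```

Call:
apply_moves(deltas=[[0,0,0,-0.2,0,0,0],[0,0,0,0,0,0,0]])

```text
time_s: 7.6
ee_pos: [0.4419, -0.1084, 0.013]
eef_rot: [-3.141, 0.0, 0.396]
force: [-0.2, 0.8, 0.6]
grip_width: 0.0939
grip_force: 0.0
```

Call:
apply_moves(deltas=[[0,0,0,-0.2,0,0,0],[0,0,0,0,0,0,0]])

```text
time_s: 7.8
ee_pos: [0.4419, -0.1084, 0.011]
eef_rot: [-3.141, 0.0, 0.396]
force: [0.2, 0.3, 0.1]
grip_width: 0.0941
grip_force: 0.0
```

Call:
apply_moves(deltas=[[0,0,0,-0.1,0,0,0],[0,0,0,0,0,0,0]])

```text
time_s: 8.0
ee_pos: [0.442, -0.1085, 0.0101]
eef_rot: [-3.141, 0.0, 0.396]
force: [0.5, -0.0, -0.5]
grip_width: 0.0939
grip_force: 0.0
```

Call:
apply_moves(deltas=[[0,0,0,-0.1,0,0,0],[0,0,0,0,0,0,0]])

```text
time_s: 8.2
ee_pos: [0.442, -0.1085, 0.0092]
eef_rot: [-3.142, 0.0, 0.396]
force: [0.3, 0.8, -0.3]
grip_width: 0.0942
grip_force: 0.0
```

Call:
apply_moves(deltas=[[0,0,0,-0.1,0,0,0],[0,0,0,0,0,0,0]])

```text
time_s: 8.4
ee_pos: [0.442, -0.1084, 0.0081]
eef_rot: [-3.141, 0.0, 0.396]
force: [-1.3, 0.6, 0.5]
grip_width: 0.0941
grip_force: 0.0
```

Call:
apply_moves(deltas=[[0,0,0,-0.1,0,0,0],[0,0,0,0,0,0,0]])

```text
time_s: 8.6
ee_pos: [0.442, -0.1085, 0.0071]
eef_rot: [-3.142, 0.0, 0.396]
force: [-0.7, -0.2, -0.8]
grip_width: 0.0941
grip_force: 0.0
```

Call:
apply_moves(deltas=[[0,0,0,-0.1,0,0,0],[0,0,0,0,0,0,0]])

```text
time_s: 8.8
ee_pos: [0.442, -0.1085, 0.0061]
eef_rot: [-3.141, 0.0, 0.396]
force: [-0.3, 1.2, -0.4]
grip_width: 0.0943
grip_force: 0.0
```

Call:
apply_moves(deltas=[[0,0,0,-0.1,0,0,0],[0,0,0,0,0,0,0]])

```text
time_s: 9.0
ee_pos: [0.442, -0.1085, 0.0051]
eef_rot: [-3.141, 0.0, 0.396]
force: [-0.8, 0.1, 0.0]
grip_width: 0.0937
grip_force: 0.0
```

Run:
```python
from h import *
wshot('w4'); a=cv2.imread('pics/w4.png');cv2.imwrite('pics/c4.png',cv2.resize(a[100:360,140:500],None,fx=2,fy=2,interpolation=cv2.INTER_CUBIC))
```

```text
9.0 [ 0.442  -0.1085  0.0051] [-3.141  0.     0.396] [-0.8  0.1  0. ]
```

View pics/c4.png

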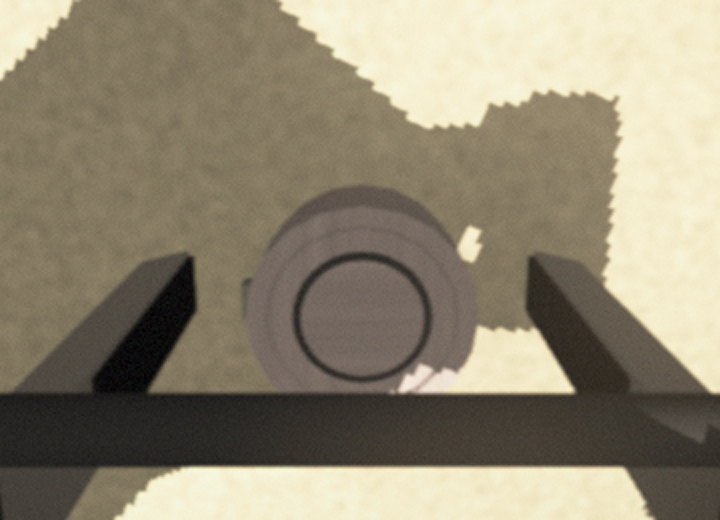

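The image shows the fingertips at about tool z = -2 mm, roughly 27 mm shorter than stated. The gap scale (166 px for 94 mm) and the missed grips both fit that. The tips are therefore about 7 mm above the table, so I'll raise 3 mm and grip.

Call:
apply_moves(deltas=[[0,0,0,0.3,0,0,0],[120,0,0,0,0,0,0],[120,0,0,0,0,0,0],[120,0,0,0,0,0,0],[120,0,0,0,0,0,0],[120,0,0,0,0,0,0],[120,0,0,0,0,0,0],[120,0,0,0,0,0,0],[120,0,0,0,0,0,0]], grip_force=25)

```text
time_s: 9.95
ee_pos: [0.442, -0.1085, 0.0082]
eef_rot: [-3.142, 0.0, 0.396]
force: [0.3, 0.2, 0.1]
grip_width: 0.0593
grip_force: 25.0
```

The tin is gripped at 59.3 mm with 25 N. I'll lift and carry it to the big recess.

Call:
apply_moves(deltas=[[120,0,0,1,0,0,0],[120,0,0,3,0,0,0],[120,0,0,4,0,0,0],[120,0,0,4,0,0,0],[120,0,2,1,0,0,0],[120,0.5,4,0,0,0,0],[120,0.5,4,0,0,0,0],[120,0.5,4,0,0,0,0],[120,0.5,4,0,0,0,0],[120,0.5,4,0,0,0,0]])

```text
time_s: 10.95
ee_pos: [0.4669, 0.1132, 0.139]
eef_rot: [3.141, -0.001, 0.396]
force: [0.3, 0.9, -1.2]
grip_width: 0.0593
grip_force: 25.0
```

Call:
apply_moves(deltas=[[120,0.5,4,0,0,0,0],[120,0.5,4,0,0,0,0],[120,0.2,4,0,0,0,0],[120,0,4,0,0,0,0],[120,0,1.6,0,0,0,0],[120,0,0,0,0,0,0],[120,0,0,0,0,0,0],[120,0,0,0,0,0,0]])

```text
time_s: 11.75
ee_pos: [0.4792, 0.2863, 0.1385]
eef_rot: [3.141, 0.0, 0.395]
force: [0.6, 0.3, -1.0]
grip_width: 0.0593
grip_force: 25.0
```

Call:
apply_moves(deltas=[[120,0,0.1,-3,0,0,0],[120,0,0,-2.5,0,0,0],[120,0,0,-1.5,0,0,0],[120,0,0,-0.8,0,0,0],[120,0,0,-0.5,0,0,0],[120,0,0,-0.2,0,0,0],[120,0,0,0,0,0,0]])

```text
time_s: 12.45
ee_pos: [0.4793, 0.2884, 0.0537]
eef_rot: [-3.142, -0.001, 0.395]
force: [0.2, -0.2, -0.5]
grip_width: 0.0593
grip_force: 25.0
```

Call:
apply_moves(deltas=[[120,0,0,-0.1,0,0,0],[120,0,0,0,0,0,0]])

```text
time_s: 12.65
ee_pos: [0.4792, 0.2886, 0.0526]
eef_rot: [-3.142, -0.001, 0.396]
force: [0.7, -0.0, -1.4]
grip_width: 0.0592
grip_force: 25.0
```

Almost down. I'll release with a small opening, then rise.

Call:
apply_moves(deltas=[[120,0,0,-0.05,0,0,0],[120,0,0,0,0,0,0],[60,0,0,0,0,0,0],[60,0,0,0,0,0,0],[60,0,0,0,0,0,0],[60,0,0,1,0,0,0],[60,0,0,2.5,0,0,0],[60,0,0,4,0,0,0],[0,0,-1,2,0,0,0],[0,0,-3,0,0,0,0]])

```text
time_s: 13.65
ee_pos: [0.4801, 0.2499, 0.1506]
eef_rot: [-3.141, -0.006, 0.398]
force: [0.6, -0.5, 0.0]
grip_width: 0.0847
grip_force: 0.0
```

Call:
apply_moves(deltas=[[0,-0.5,-4,0,0,0,0],[0,-0.5,-4.5,0,0,0,0],[0,-0.5,-4.5,0,0,0,0],[0,-0.5,-4.5,0,0,0,0],[0,-0.5,-4.5,0,0,0,0],[0,-0.5,-4.5,0,0,0,0],[0,-0.5,-4.5,0,0,0,0],[0,-0.5,-4.5,0,0,0,0],[0,-0.5,-4.5,0,0,0,0],[0,-0.5,-4,0,0,0,0]])

```text
time_s: 14.65
ee_pos: [0.4286, -0.1936, 0.1476]
eef_rot: [3.141, -0.001, 0.395]
force: [0.8, 0.9, 0.5]
grip_width: 0.0942
grip_force: 0.0
```

Call:
apply_moves(deltas=[[0,-0.8,-4,0,0,0,0],[0,0,-1.2,0,0,0,0],[0,0,0,0,0,0,0],[0,0,0,0,0,0,0]])

```text
time_s: 15.05
ee_pos: [0.4212, -0.2426, 0.1469]
eef_rot: [-3.141, -0.0, 0.396]
force: [0.2, 0.5, 0.3]
grip_width: 0.0945
grip_force: 0.0
```

Run:
```python
from h import *
wshot('w5'); print('expect small',w2px('w5',[.4211,-.2438,.026]))
shot('top','top5')
a=cv2.resize(cv2.imread('pics/w5.png'),(480,300));b=cv2.resize(cv2.imread('pics/top5.png')[150:262,148:266],(316,300),interpolation=cv2.INTER_CUBIC)
cv2.imwrite('pics/m5.png',np.hstack([a,b]))
```

```text
15.05 [ 0.4212 -0.2426  0.1469] [-3.141 -0.     0.396] [0.2 0.5 0.3]
expect small [320.5 194.4]
```

View pics/m5.png

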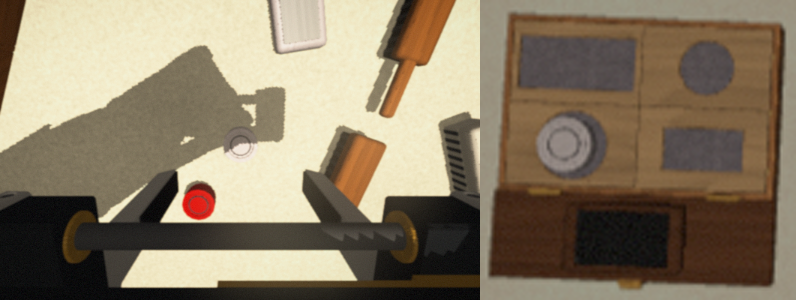

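The small tin is at (320,192), as expected, and the large tin sits in its recess in the top view. I'll check that position numerically while descending to the small tin.

```bash
python3 -c "
from h import *
for z in(.074,.08): print(px2w('top5',148+83*118/316,150+143*112/300,z))"
```

```text
[0.47745792 0.28884336 0.074     ]
[0.47702944 0.28699329 0.08      ]
```

Call:
apply_moves(deltas=[[0,0,-0.1,-3,0,0,0],[0,0,0,-4,0,0,0],[0,0,0,-4,0,0,0],[0,0,0,-2,0,0,0],[0,0,0,-1,0,0,0],[120,0,0,0,0,0,0],[150,0,0,0,0,0,0],[170,0,0,0,0,0,0],[170,0,0,0,0,0,0],[170,0,0,0,0,0,0]])

```text
time_s: 16.15
ee_pos: [0.4213, -0.2446, 0.0073]
eef_rot: [3.141, -0.001, 0.396]
force: [-0.2, -0.7, -0.4]
grip_width: 0.0572
grip_force: 0.0
```

Call:
apply_moves(deltas=[[170,0,0,0,0,0,0],[170,0,0,0,0,0,0],[170,0,0,0,0,0,0],[170,0,0,0,0,0,0]])

```text
time_s: 16.55
ee_pos: [0.4211, -0.2445, 0.0069]
eef_rot: [3.141, -0.0, 0.396]
force: [-1.4, 1.0, 3.8]
grip_width: 0.0436
grip_force: 25.0
```

Call:
apply_moves(deltas=[[170,0,0,1,0,0,0],[170,0,0,3,0,0,0],[170,0,0,4,0,0,0],[170,0.7,2,4,0,0,0],[170,1.4,3.6,1,0,0,0],[170,1.4,3.6,0,0,0,0],[170,1.4,3.6,0,0,0,0],[170,1.4,3.6,0,0,0,0],[170,1.4,3.6,0,0,0,0],[170,1.4,3.6,0,0,0,0]])

```text
time_s: 17.55
ee_pos: [0.5123, -0.0069, 0.1374]
eef_rot: [3.141, -0.0, 0.396]
force: [0.6, 0.4, -0.4]
grip_width: 0.0434
grip_force: 25.0
```

Call:
apply_moves(deltas=[[170,1.4,3.6,0,0,0,0],[170,1.4,3.6,0,0,0,0],[170,1.4,3.6,0,0,0,0],[170,1.4,3.8,0,0,0,0],[170,0,0,0,0,0,0],[170,0,0,0,0,0,0],[170,0,0,0,0,0,0]])

```text
time_s: 18.25
ee_pos: [0.5678, 0.1367, 0.1369]
eef_rot: [3.141, 0.0, 0.395]
force: [-0.6, 0.6, -0.8]
grip_width: 0.0433
grip_force: 25.0
```

Call:
apply_moves(deltas=[[170,0,0.1,-3,0,0,0],[170,0,0,-2.5,0,0,0],[170,0,0,-1.5,0,0,0],[170,0,0,-0.8,0,0,0],[170,0,0,-0.5,0,0,0],[170,0,0,-0.2,0,0,0],[170,0,0,0,0,0,0]])

```text
time_s: 18.95
ee_pos: [0.5683, 0.1385, 0.0523]
eef_rot: [3.141, -0.001, 0.396]
force: [-0.7, 0.4, -0.7]
grip_width: 0.0432
grip_force: 25.0
```

Call:
apply_moves(deltas=[[170,0,0,-0.1,0,0,0],[170,0,0,0,0,0,0]])

```text
time_s: 19.15
ee_pos: [0.5682, 0.1386, 0.0511]
eef_rot: [3.141, -0.001, 0.396]
force: [0.3, 0.4, -0.2]
grip_width: 0.0434
grip_force: 25.0
```

Call:
apply_moves(deltas=[[110,0,0,0,0,0,0],[110,0,0,0,0,0,0],[110,0,0,0,0,0,0],[110,0,0,1,0,0,0],[110,0,0,2.5,0,0,0],[110,0,0,4,0,0,0],[0,0,-2,2,0,0,0],[0,-1,-4,0,0,0,-0.05],[0,-1,-4,0,0,0,-0.05],[0,-1,-4,0,0,0,-0.05]])

```text
time_s: 20.15
ee_pos: [0.5376, -0.0028, 0.1467]
eef_rot: [3.141, -0.001, 0.244]
force: [0.4, 0.2, 0.1]
grip_width: 0.0817
grip_force: 0.0
```

Call:
apply_moves(deltas=[[0,-1,-4,0,0,0,-0.05],[0,-1,-4,0,0,0,-0.05],[0,-1,-4,0,0,0,-0.05],[0,-1,-4,0,0,0,-0.03],[0,-1,-4,0,0,0,0],[0,-1,-4,0,0,0,0],[0,-1,-4,0,0,0,0],[0,-1,-4,0,0,0,0],[0,-1,-3,0,0,0,0],[0,-1.3,-3,0,0,0,0]])

```text
time_s: 21.15
ee_pos: [0.4345, -0.383, 0.1465]
eef_rot: [3.141, -0.001, 0.065]
force: [0.4, 1.1, -0.4]
grip_width: 0.0939
grip_force: 0.0
```

Call:
apply_moves(deltas=[[0,0,0,0,0,0,0],[0,0,0,0,0,0,0],[0,0,0,0,0,0,0]])

```text
time_s: 21.45
ee_pos: [0.4354, -0.3807, 0.1462]
eef_rot: [3.141, -0.0, 0.066]
force: [0.1, -0.4, -0.4]
grip_width: 0.0937
grip_force: 0.0
```

Run:
```python
from h import *
wshot('w6')
for s,t in((1,1),(1,-1),(-1,1),(-1,-1)):
    p=R.from_euler('z',3.7,degrees=True).apply([s*.0575,t*.021,0])+[.4348,-.3836,.046]; print(w2px('w6',p)*.75)
shot('top','top6')
a=cv2.resize(cv2.imread('pics/w6.png'),(480,300));b=cv2.resize(cv2.imread('pics/top6.png')[150:262,148:266],(316,300),interpolation=cv2.INTER_CUBIC)
cv2.imwrite('pics/m6.png',np.hstack([a,b]))
```

```text
21.45 [ 0.4354 -0.3807  0.1462] [ 3.141 -0.     0.066] [ 0.1 -0.4 -0.4]
[223.425  99.825]
[261.15  99.9 ]
[224.7   195.825]
[259.125 195.9  ]
```

View pics/m6.png

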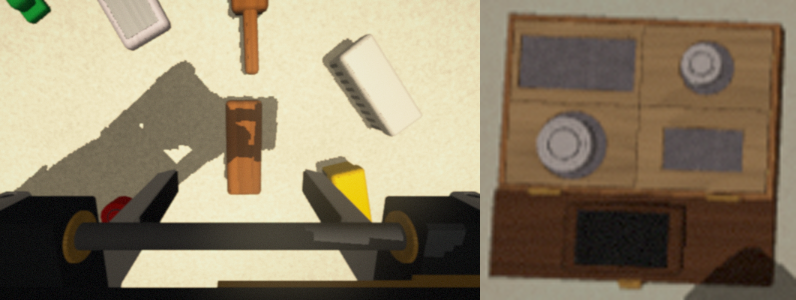

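The brush top matches the prediction (226–261, 100–194), and both tins sit in their recesses. I'll grip the brush.

Call:
apply_moves(deltas=[[0,0,-0.2,-3,0,0,0],[0,0,0,-4,0,0,0],[0,0,0,-3,0,0,0],[0,0,0,-1.6,0,0,0],[0,0,0,-1,0,0,0],[120,0,0,0,0,0,0],[150,0,0,0,0,0,0],[170,0,0,0,0,0,0],[170,0,0,0,0,0,0],[170,0,0,0,0,0,0]])

```text
time_s: 22.55
ee_pos: [0.4352, -0.3837, 0.0203]
eef_rot: [3.141, -0.001, 0.066]
force: [0.4, -0.1, -0.3]
grip_width: 0.0576
grip_force: 0.0
```

Call:
apply_moves(deltas=[[170,0,0,0,0,0,0],[170,0,0,0,0,0,0],[170,0,0,0,0,0,0],[170,0,0,0,0,0,0],[170,0,0,0,0,0,0]])

```text
time_s: 23.05
ee_pos: [0.4351, -0.3836, 0.0199]
eef_rot: [3.141, -0.0, 0.066]
force: [0.3, -0.1, 3.5]
grip_width: 0.0421
grip_force: 25.0
```

Call:
apply_moves(deltas=[[170,0,0,1,0,0,0],[170,0,0,3,0,0,0],[170,0,0,4,0,0,0],[170,0,0,4,0,0,0],[170,0,2,2,0,0,0],[170,0.8,3.8,0,0,0,0.09],[170,0.8,3.8,0,0,0,0.09],[170,0.8,3.8,0,0,0,0.09],[170,0.8,3.8,0,0,0,0.09],[170,0.8,3.8,0,0,0,0.09]])

```text
time_s: 24.05
ee_pos: [0.4749, -0.1718, 0.1602]
eef_rot: [-3.141, -0.0, 0.519]
force: [0.1, 0.3, -1.7]
grip_width: 0.0419
grip_force: 25.0
```

Call:
apply_moves(deltas=[[170,0.8,3.8,0,0,0,0.09],[170,0.8,3.8,0,0,0,0.09],[170,0.8,3.8,0,0,0,0.09],[170,0.8,3.8,0,0,0,0.09],[170,0.8,3.8,0,0,0,0.09],[170,0.8,3.8,0,0,0,0.09],[170,0.8,3.8,0,0,0,0.09],[170,0.8,3.8,0,0,0,0.09],[170,0.8,3.8,0,0,0,0.09],[170,0.8,3.8,0,0,0,0.09]])

```text
time_s: 25.05
ee_pos: [0.5549, 0.2082, 0.1602]
eef_rot: [-3.141, 0.0, 1.42]
force: [-0.3, 0.8, -1.5]
grip_width: 0.0418
grip_force: 25.0
```

Call:
apply_moves(deltas=[[170,0.8,3.8,0,0,0,0.09],[170,0.8,3.8,0,0,0,0.04],[170,0,0.2,0,0,0,0],[170,0,0,0,0,0,0],[170,0,0,0,0,0,0],[170,0,0,0,0,0,0]])

```text
time_s: 25.65
ee_pos: [0.5711, 0.2834, 0.1601]
eef_rot: [3.142, 0.0, 1.544]
force: [0.1, -0.8, -1.8]
grip_width: 0.0416
grip_force: 25.0
```

Call:
apply_moves(deltas=[[170,0,0.1,-3,0,0,0],[170,0,0,-2.5,0,0,0],[170,0,0,-2,0,0,0],[170,0,0,-1,0,0,0],[170,0,0,-0.6,0,0,0],[170,0,0,-0.4,0,0,0],[170,0,0,0,0,0,0]])

```text
time_s: 26.35
ee_pos: [0.5712, 0.2855, 0.0651]
eef_rot: [3.141, -0.0, 1.546]
force: [0.6, -0.2, -2.1]
grip_width: 0.0418
grip_force: 25.0
```

Call:
apply_moves(deltas=[[170,0,0,-0.1,0,0,0],[170,0,0,0,0,0,0]])

```text
time_s: 26.55
ee_pos: [0.5713, 0.2856, 0.0643]
eef_rot: [3.141, -0.0, 1.546]
force: [-0.4, -0.0, -0.9]
grip_width: 0.0419
grip_force: 25.0
```

Call:
apply_moves(deltas=[[115,0,0,0,0,0,0],[115,0,0,0,0,0,0],[115,0,0,0,0,0,0],[115,0,0,1,0,0,0],[115,0,0,2.5,0,0,0],[115,0,0,4,0,0,0],[0,0,-2,1,0,0,-0.09],[0,0.3,-4,0,0,0,-0.09],[0,0.3,-4,0,0,0,-0.09],[0,0.3,-4,0,0,0,-0.09]])

```text
time_s: 27.55
ee_pos: [0.5801, 0.1442, 0.1498]
eef_rot: [3.141, -0.001, 1.183]
force: [0.8, -0.3, 0.2]
grip_width: 0.0803
grip_force: 0.0
```

Call:
apply_moves(deltas=[[0,0.3,-4,0,0,0,-0.09],[0,0.3,-4,0,0,0,-0.09],[0,0.3,-4,0,0,0,-0.09],[0,0.3,-4,0,0,0,-0.09],[0,0.3,-4,0,0,0,-0.09],[0,0.3,-4,0,0,0,-0.09],[0,0.2,-2,0,0,0,0],[0,0,0,0,0,0,0],[0,0,0,0,0,0,0],[0,0,0,0,0,0,0]])

```text
time_s: 28.55
ee_pos: [0.6001, -0.1134, 0.1491]
eef_rot: [3.141, -0.0, 0.647]
force: [0.1, 0.2, 0.2]
grip_width: 0.0943
grip_force: 0.0
```

Run:
```python
from h import *
wshot('w7')
for s,t in((1,1),(1,-1),(-1,1),(-1,-1)):
    p=R.from_euler('z',36.8,degrees=True).apply([s*.028,t*.011,0])+[.5998,-.1133,.030]; print(w2px('w7',p)*.75)
shot('top','top7')
a=cv2.resize(cv2.imread('pics/w7.png'),(480,300));b=cv2.resize(cv2.imread('pics/top7.png')[150:262,148:266],(316,300),interpolation=cv2.INTER_CUBIC)
cv2.imwrite('pics/m7.png',np.hstack([a,b]))
```

```text
28.55 [ 0.6001 -0.1134  0.1491] [ 3.141 -0.     0.647] [0.1 0.2 0.2]
[230.25 123.15]
[248.4   123.225]
[230.475 167.25 ]
[247.875 167.325]
```

View pics/m7.png

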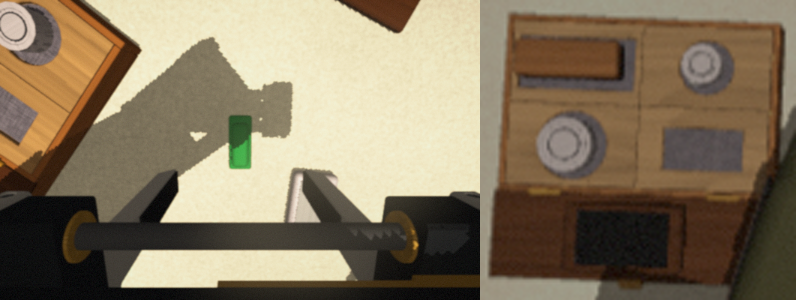

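The applicator is at (240,142) and aligned with the jaws; the brush is in the long slot. I'll grip the ridge.

Call:
apply_moves(deltas=[[100,0,0,-3,0,0,0],[100,0,0,-4,0,0,0],[100,0,0,-3.7,0,0,0],[100,0,0,-2,0,0,0],[100,0,0,-1,0,0,0],[180,0,0,0,0,0,0],[220,0,0,0,0,0,0],[220,0,0,0,0,0,0],[220,0,0,0,0,0,0],[220,0,0,0,0,0,0]], grip_force=15)

```text
time_s: 29.65
ee_pos: [0.6004, -0.1146, 0.0125]
eef_rot: [3.141, -0.001, 0.646]
force: [-0.2, 0.2, 3.8]
grip_width: 0.0217
grip_force: 15.0
```

Call:
apply_moves(deltas=[[220,0,0,0,0,0,0],[220,0,0,0,0,0,0],[220,0,0,0,0,0,0],[220,0,0,0,0,0,0]])

```text
time_s: 30.05
ee_pos: [0.6004, -0.1145, 0.0125]
eef_rot: [3.141, -0.001, 0.646]
force: [-1.0, 0.9, 5.8]
grip_width: 0.0219
grip_force: 15.0
```

Call:
apply_moves(deltas=[[220,0,0,1,0,0,0],[220,0,0,3,0,0,0],[220,0,0,4,0,0,0],[220,0,0,4,0,0,0],[220,0,0,2,0,0,0.09],[220,-1.4,2.8,0,0,0,0.09],[220,-1.4,2.8,0,0,0,0.09],[220,-1.4,2.8,0,0,0,0.09],[220,-1.4,2.8,0,0,0,0.09],[220,-1.4,2.8,0,0,0,0.09]])

```text
time_s: 31.05
ee_pos: [0.5293, 0.0265, 0.1524]
eef_rot: [3.141, -0.0, 1.189]
force: [0.0, 0.2, -0.7]
grip_width: 0.0216
grip_force: 15.0
```

Call:
apply_moves(deltas=[[220,-1.4,2.8,0,0,0,0.09],[220,-1.4,2.8,0,0,0,0.09],[220,-1.4,2.8,0,0,0,0.09],[220,-1.4,2.8,0,0,0,0.09],[220,0,0.3,0,0,0,0],[220,0,0,0,0,0,0],[220,0,0,0,0,0,0],[220,0,0,0,0,0,0]])

```text
time_s: 31.85
ee_pos: [0.4744, 0.1397, 0.1518]
eef_rot: [-3.142, 0.0, 1.544]
force: [0.4, 0.2, -1.1]
grip_width: 0.0218
grip_force: 15.0
```

Call:
apply_moves(deltas=[[220,0,0,-3,0,0,0],[220,0,0,-2.5,0,0,0],[220,0,0,-2,0,0,0],[220,0,0,-1,0,0,0],[220,0,0,-0.5,0,0,0],[220,0,0,-0.4,0,0,0],[220,0,0,0,0,0,0]])

```text
time_s: 32.55
ee_pos: [0.4743, 0.1404, 0.058]
eef_rot: [3.141, -0.0, 1.546]
force: [-0.2, -0.1, 0.2]
grip_width: 0.0218
grip_force: 15.0
```

Call:
apply_moves(deltas=[[220,0,0,-0.1,0,0,0],[220,0,0,0,0,0,0]])

```text
time_s: 32.75
ee_pos: [0.4743, 0.1406, 0.0572]
eef_rot: [3.141, -0.0, 1.546]
force: [-0.1, -0.5, -1.7]
grip_width: 0.0216
grip_force: 15.0
```

Release, rise, back away, and look.

Call:
apply_moves(deltas=[[220,0,0,-0.05,0,0,0],[165,0,0,0,0,0,0],[165,0,0,0,0,0,0],[165,0,0,0,0,0,0],[165,0,0,1,0,0,0],[165,0,0,2.5,0,0,0],[165,0,0,4,0,0,0],[165,0,-3,3,0,0,-0.05],[165,0,-4,0,0,0,-0.09],[165,0,-4,0,0,0,-0.09]])

```text
time_s: 33.75
ee_pos: [0.4742, 0.0295, 0.163]
eef_rot: [3.139, -0.001, 1.313]
force: [0.2, 0.2, -0.5]
grip_width: 0.0332
grip_force: 0.0
```

Call:
apply_moves(deltas=[[165,0,-4,0,0,0,-0.09],[165,0,-4,0,0,0,-0.09],[165,0,-4,0,0,0,-0.09],[165,0,-4,0,0,0,-0.09],[165,0,-4,0,0,0,-0.09],[165,0,-4,0,0,0,-0.09],[165,0,0,0,0,0,0],[165,0,0,0,0,0,0],[165,0,0,0,0,0,0]])

```text
time_s: 34.65
ee_pos: [0.4741, -0.2087, 0.1616]
eef_rot: [3.141, -0.0, 0.777]
force: [0.0, -0.2, 0.1]
grip_width: 0.0332
grip_force: 0.0
```

Run:
```python
from h import *
shot('top','top8');shot('scene','scene8')
a=cv2.resize(cv2.imread('pics/top8.png')[150:262,148:266],(590,560),interpolation=cv2.INTER_CUBIC)
b=cv2.imread('pics/scene8.png')[60:205,310:490]
cv2.imwrite('pics/m8.png',a)
cv2.imwrite('pics/s8.png',cv2.resize(b,None,fx=4,fy=4,interpolation=cv2.INTER_CUBIC))
```

```text
(no output)
```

View pics/m8.png

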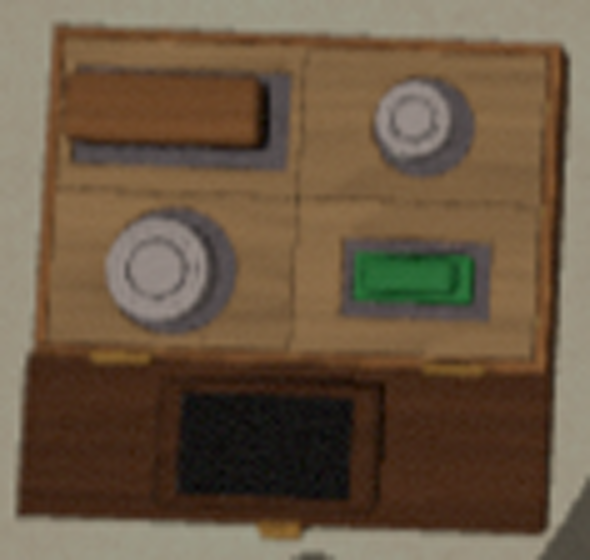

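View pics/s8.png

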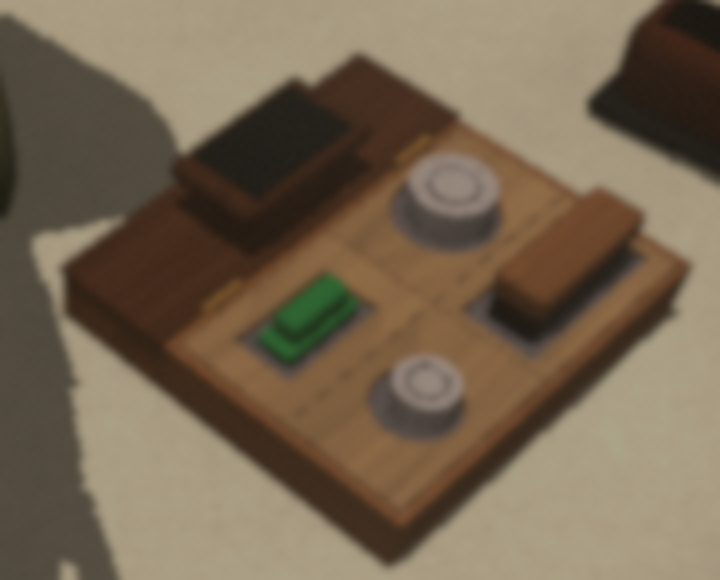

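Run:
```python
from h import *
B=lambda x,y,z:px2w('top8',148+(x+.5)/5-.5,150+(y+.5)/5-.5,z)
for n,p,t in(('brush',(166,109,.09),(.5715,.2849)),('large',(156,268,.074),(.4788,.2875)),('small',(413,119,.07),(.5681,.1382)),('appl',(414,277,.056),(.4744,.1405))):
    print(n,((B(*p)[:2]-t)*1000).round(1))
print(ctrl.get_obs()['time_s'])
```

```text
brush [-0.7 -3.4]
large [-0.8  1.9]
small [1.  1.8]
appl [ 0.9 -0.6]
34.75
```

All four parts are centred within 3.5 mm of their recess centres, which is inside the clearances, and they sit flat. I'm handing in.

```bash
python3 -c "
from station import ctrl
print(ctrl.hand_in())"
```

```text
the job is handed in; nothing more can be done
None
```

I put both tins, the horsehair brush and the applicator flat in their matching recesses and handed the job in at about 35 s; the mint tin and crumb brush were left where they were.

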